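# Seal and clamp sample jars in a transport carrier

## Robot

A 6-joint arm with a two-finger parallel gripper is mounted at the origin on a cart in front of the work surface, level with it; the furniture and walls round the work are solid. World frame = base frame: x ahead of the robot, y to its left, z up, the work surface at z = 0. Lengths are in m, angles in rad, forces in N, time in s.
With the tool pointing down it reaches from about 0.3 to 0.775 m from the base axis. Payload 14.6 kg.
Tool frame: the origin (TCP) lies midway between the tips of the shut fingers; the grasp point (between the pads) lies 19 mm behind it; z points along the fingers, y is the direction in which the jaws open and shut (so a half turn about z gives the same grasp; the last joint's range is limited). The gripper opens to 94 mm and grips with 3 to 60 N. Pads are 16 mm wide; open, the fingers measure 119 mm over their backs; the gripper's body (75 mm by 177 mm) begins 78 mm behind the grasp point.
Start: joints at [-1.307, 0.3, 1.521, -0, 1.321, -0.067], TCP at [0.179, -0.52, 0.205] pointing down, gripper open.
Joint ranges: [-3.03, 3.03], [-0.79, 2.21], [0.23, 2.52], [-1.04, 4.18], [0, 3.07], [-2.55, 2.55]. Speed limits (rad/s): [2.22, 2.22, 2.57, 3.14, 3.14, 3.14].

## Interface

Orientations are given as a unit quaternion [w, x, y, z].
In Python, from cell import manip, optics, spotter gives the robot as it stands.
- The arm moves only by the tool play_rows, never from a script. Its argument "motion" is one flat list of numbers, 7 for each row, row after row: the shift along the world's x, y, z as a fraction of full scale, then the turn, a rotation vector about the world's x, y, z as a fraction of full scale, then the gripper's target within -1 to 1 (fully open at 1, half-way at 0, shut at -1). A call has 1 to 20 rows; each row is the pose to reach, as a shift and turn from the pose commanded when the call began; what a row does not reach only later rows make up. Full scale, the value 1, is 0.1 m for a shift and 0.5 rad for a turn. A row lasts 1/8 s, in which the tool goes at most 62.5 mm and 10.7 degrees, less where a joint would pass 70% of its speed; a pose out of reach is approached as far as the arm can. A call with a number of a shift or a turn outside -1 to 1 is refused whole. A call with a gripper value outside its range is refused whole. The fingers move at their own pace and stop on an object; "force" is the grip in N (left out, the last holds). Time passes only in rows, so rows that repeat a pose let the fingers close. It gives the time, the measured TCP pose, the force and the opening at its end, in the units of the state.
- manip.get_obs(): the state, without advancing time (a new reading comes with each control period).
- optics.get_image(name): name is "scene" or "top" or "wrist"; returns the picture (400x640x3 uint8, blue, green, red); there is no depth.
- optics.camera_model(name): a dict with "fx", "fy", "cx", "cy" (pixels), "distortion" ([k1, k2, p1, p2, k3] as OpenCV has them; the pictures are not rectified), "extrinsics" (4x4, takes a point from camera to world coordinates). Camera axes: x right, y down, z forward; pixel columns grow to the right and rows downward; lengths in m; the calibration is good to about 2 mm. A picture is of the moment at which its call begins: read the wrist's pose just before it. camera_model takes no time and is no camera call; for the wrist camera it gives the pose at the moment of the call.
- manip.sign_off(): hands the job in, once; it reports no verdict.
Trained networks look in the newest picture that a camera, given by its name, has taken for a name from the list of things; names that differ only in an ending like _2 or _b are one class to them, and where a whole thing is asked for, a point or a joint stands for the part that bears it (a point fixed in the world has none). Each returns a list of dicts, best first, with "p" (0 to 1); they miss things now and then, are a little off and sometimes report something else, mostly with a low value. They report only what shows in the picture. A call takes as long as a camera call. They do not tell look-alikes from the thing itself.
- spotter.trace(camera, thing): "pixels" (400x640 bool, what is visible of it) and "location" ([row, column] in pixels, amid what is visible of it).
- spotter.mark_of(camera, thing): "location" ([row, column] in pixels: a listed point, or the origin of a listed thing).
The state is a dict: "clock": time; "joints": joint angles; "joint_vel": joint speeds; "joint_torque": joint torques, N m; "tool_pos": TCP position; "orientation": TCP orientation; "force": force on the tool from outside, world axes, zero at the start; "moment": the same for the moment, N m; "finger_gap": finger opening in m.
Only numpy, scipy, OpenCV 4.12 (cv2) and the standard library are available. Lean on these libraries where they do the work, as an engineer would, in place of code of your own. Each camera call takes 0.05 s, during which the arm holds its last target. There are 200 camera calls.

## Task

Get the sample jars ready for transport: loosen the black clamp knob on the carrier, draw the blue stop back, stand every jar upright in the channel, and press each lid down until it is fully home so that no red ring shows. Then slide the stop up until you feel the jars tight together against the end wall, and turn the knob clockwise to clamp it tight there. Leave the timer and the petri dish undisturbed.

Things in the scene. Friction and masses are not known exactly. Their poses are not given: they have to be found in the camera images.
- carrier: the carrier, a fixed white and aluminium channel, 80 x 346 mm, 20 mm high along its two side rails. Origin under its centre on the worktop; x across the channel, y along it towards the end wall, z up. The channel between the rails is 64 mm wide, with its floor 8 mm above the worktop; open at the top
- end_face (a point): foot of the inner face of the carrier's end wall (52 mm high), on the channel floor, midway across. Axes as the carrier's: the channel runs away from it along -y
- stop_face (a point): foot of the face of the blue sliding stop (58 mm wide, face 51 mm high), on the channel floor, midway across; axes as the carrier's. Its y axis points from the stop to the end wall; the stop's body extends 80 mm behind it along -y
- stop (a joint): travel of the stop in m: 0 = drawn fully back (face 250 mm from the end wall, room for four jars), grows towards the end wall, at most 0.235. Slides with about 2 N when the clamp is loose; does not move while it is tight
- knob (a joint): turn of the black clamp knob in rad: 0 = loose, its bar along the channel (y); 1.5 = tight, at its end stop, after turning clockwise seen from above. The clamp begins to bite at about 0.8, is properly tight above 1.2 and quite loose below 0.4; it takes about 0.1 N m and stays where it is left
- knob_grip (a point): centre of the grip bar of the clamp knob, 50 mm behind the stop's face and 65 mm above the worktop, on the knob's vertical axis. The bar is 50 mm long along this frame's y, 14 mm thick along x and 26 mm high (51 to 77 mm above the worktop) and turns with the knob; the block and collar beneath rise to 44 mm above the worktop, and the stop can be slid by holding the knob
- jar1_mid (a point): centre of the sample jar with the green lid, on its axis, 40 mm above its underside; z along the axis. White round jar 54 mm across up to 58 mm high, with the lid (51 mm across) on top; 80 mm high with the lid home, about 0.2 kg. May be absent
- jar1_lid (a joint): how far the green press-on lid is pressed down, in m: 0 = 6 mm proud, 0.006 = fully home. A red ring shows below a lid that is not home. The lid goes down stiffly at about 6 N along the jar's axis, stops hard when home, and does not spring back
- jar2_mid (a point): centre of the sample jar with the yellow lid, on its axis, 40 mm above its underside; z along the axis. White round jar 54 mm across up to 58 mm high, with the lid (51 mm across) on top; 80 mm high with the lid home, about 0.2 kg. May be absent
- jar2_lid (a joint): how far the yellow press-on lid is pressed down, in m: 0 = 6 mm proud, 0.006 = fully home. A red ring shows below a lid that is not home. The lid goes down stiffly at about 6 N along the jar's axis, stops hard when home, and does not spring back
- jar3_mid (a point): centre of the sample jar with the blue lid, on its axis, 40 mm above its underside; z along the axis. White round jar 54 mm across up to 58 mm high, with the lid (51 mm across) on top; 80 mm high with the lid home, about 0.2 kg. May be absent
- jar3_lid (a joint): how far the blue press-on lid is pressed down, in m: 0 = 6 mm proud, 0.006 = fully home. A red ring shows below a lid that is not home. The lid goes down stiffly at about 6 N along the jar's axis, stops hard when home, and does not spring back
- jar4_mid (a point): centre of the sample jar with the grey lid, on its axis, 40 mm above its underside; z along the axis. White round jar 54 mm across up to 58 mm high, with the lid (51 mm across) on top; 80 mm high with the lid home, about 0.2 kg. May be absent
- jar4_lid (a joint): how far the grey press-on lid is pressed down, in m: 0 = 6 mm proud, 0.006 = fully home. A red ring shows below a lid that is not home. The lid goes down stiffly at about 6 N along the jar's axis, stops hard when home, and does not spring back
- timer: small white timer, 62 x 62 x 18 mm, bystander; origin under its centre
- petri_2: petri dish, 62 mm across, 14 mm high, bystander; origin under its centre
There are look-alikes about, which are no part of the job. What is shaped like the part that bears jar3_mid but orange is not meant. What is shaped like the part that bears jar4_mid but pink is not meant.

How it is judged:
On the way, in this order (a step that is already met when the one before it is completed fails the run):
1. the clamp is loosened and the stop drawn back to make room (value of joint knob below 0.6 rad and value of joint stop below 0.1 m), for 0.2 s.
2. every jar stands upright in the channel with its lid fully home (x of jar1_mid in the frame of carrier between -0.009 and 0.009 m and y of each of jar1_mid, jar2_mid, jar3_mid, jar4_mid in the frame of end_face below -0.024 m and y of each of jar1_mid, jar2_mid, jar3_mid, jar4_mid in the frame of stop_face above 0.024 m and z of jar1_mid in the frame of carrier between 0.044 and 0.052 m and angle between each of jar1_mid, jar2_mid, jar3_mid, jar4_mid's own z axis and vertical below 0.1 rad and x of jar2_mid in the frame of carrier between -0.009 and 0.009 m and z of jar2_mid in the frame of carrier between 0.044 and 0.052 m and x of jar3_mid in the frame of carrier between -0.009 and 0.009 m and z of jar3_mid in the frame of carrier between 0.044 and 0.052 m and x of jar4_mid in the frame of carrier between -0.009 and 0.009 m and z of jar4_mid in the frame of carrier between 0.044 and 0.052 m and value of joint each of jar1_lid, jar2_lid, jar3_lid, jar4_lid above 0.0048 m), for 0.2 s.
At the end, for the whole second after the job is handed in: Every jar stands upright in the channel between the stop and the end wall, its lid home to within 1.2 mm; the row is tight: no gap over 3 mm between end wall, neighbouring jars and stop; the clamp knob is turned to more than 1.2 rad (all of step 2 and y of any of jar1_mid, jar2_mid, jar3_mid, jar4_mid in the frame of end_face above -0.03 m and y of any of jar1_mid, jar2_mid, jar3_mid, jar4_mid in the frame of stop_face below 0.03 m and (horizontal distance between jar1_mid and jar2_mid below 0.057 m or horizontal distance between jar1_mid and jar3_mid below 0.057 m or horizontal distance between jar1_mid and jar4_mid below 0.057 m) and (horizontal distance between jar2_mid and jar1_mid below 0.057 m or horizontal distance between jar2_mid and jar3_mid below 0.057 m or horizontal distance between jar2_mid and jar4_mid below 0.057 m) and (horizontal distance between jar3_mid and jar1_mid below 0.057 m or horizontal distance between jar3_mid and jar2_mid below 0.057 m or horizontal distance between jar3_mid and jar4_mid below 0.057 m) and (horizontal distance between jar4_mid and jar1_mid below 0.057 m or horizontal distance between jar4_mid and jar2_mid below 0.057 m or horizontal distance between jar4_mid and jar3_mid below 0.057 m) and (horizontal distance between any of jar1_mid, jar2_mid and jar3_mid below 0.057 m or horizontal distance between any of jar1_mid, jar2_mid and jar4_mid below 0.057 m) and (horizontal distance between any of jar1_mid, jar3_mid and jar2_mid below 0.057 m or horizontal distance between any of jar1_mid, jar3_mid and jar4_mid below 0.057 m) and (horizontal distance between any of jar1_mid, jar4_mid and jar2_mid below 0.057 m or horizontal distance between any of jar1_mid, jar4_mid and jar3_mid below 0.057 m) and value of joint knob above 1.2 rad); the robot touches nothing.
It fails at once if the timer is shoved more than 30 mm (distance of timer from where it was at the start of the episode above 0.03 m).
It fails at once if the petri dish is shoved more than 30 mm (distance of petri_2 from where it was at the start of the episode above 0.03 m).
Of jar1, jar2, jar3, jar4 only 3 to 4 are there at a start; the rules pass over those that are not, and their reading is None.
At some moment in a run one of jar1, jar2, jar3, jar4 may be knocked a few centimetres aside while the robot is not near it.
It also fails if it takes over 208 s, if anything falls off the work surface, if the arm or the gripper's body presses on something with over 40 N, if the wrist force passes 120 N, or if a joint passes its speed limit or range.

## Working session

There is one attempt and no reset: what is moved stays moved. The work goes in short steps, Python scripts to look and compute and a tool call to move; the robot and the scene stay as the last step left them, time stands still between calls to the robot, and variables do not carry over. Pictures are saved under pics/ and viewed, about 12 in all and at most 16, crops included, and the job is handed in when it is done.

Besides the shell and the picture viewer there is one more tool, called in YAML: its name, and indented under it one key for each argument. play_rows: Moves the arm, as the interface text tells. Shift numbers are shares of 0.1 m and turn numbers shares of 0.5 rad, none past 1 either way. Its arguments: {"type":"object","properties":{"motion":{"type":"array"},"force":{"type":"number"}},"required":["motion"]}

```bash
ls; mkdir -p pics; python3 - <<'E'
from cell import manip, optics, spotter
import cv2,numpy as np
print(manip.get_obs())
for n in("scene","top"):
    im=optics.get_image(n); cv2.imwrite(f"pics/{n}0.png",im)
    m=optics.camera_model(n); print(n,{k:np.round(v,4).tolist() for k,v in m.items()})
E
```

```text
pics
{'clock': 0.0, 'joints': array([-1.30657850e+00,  3.00460263e-01,  1.52155988e+00,  1.48514579e-05,
        1.32067663e+00, -6.66080127e-02]), 'joint_vel': array([-0.00057813, -0.0008435 , -0.00104274,  0.00060556,  0.0002921 ,
       -0.00070708]), 'joint_torque': array([-6.26231249e-04, -5.31806016e+01, -3.52738452e+01,  7.08359806e-02,
        2.43834121e-02, -9.51102015e-05]), 'tool_pos': array([ 0.17858528, -0.51993759,  0.20490124]), 'orientation': array([-5.50077461e-04,  9.86350601e-01,  1.64657788e-01, -4.72990076e-05]), 'force': array([ 0.35731952,  0.09969074, -0.19008405]), 'moment': array([0.00620227, 0.01757223, 0.00168182]), 'finger_gap': 0.09407745384071446}
scene {'fx': 479.8514, 'fy': 479.8514, 'cx': 314.8569, 'cy': 196.2462, 'distortion': [0.0081, 0.0, 0.0, 0.0, 0.0], 'extrinsics': [[-0.9076, -0.3076, 0.2859, 0.2114], [-0.4199, 0.6674, -0.615, 0.4924], [-0.0016, -0.6782, -0.7349, 0.8401], [0.0, 0.0, 0.0, 1.0]]}
top {'fx': 456.2453, 'fy': 456.2453, 'cx': 321.049, 'cy': 204.7999, 'distortion': [0.0032, 0.0, 0.0, 0.0, 0.0], 'extrinsics': [[-0.0358, -0.9706, 0.2381, 0.2893], [-0.9993, 0.0362, -0.0027, -0.1488], [-0.006, -0.238, -0.9712, 1.0235], [0.0, 0.0, 0.0, 1.0]]}
```

View pics/scene0.png

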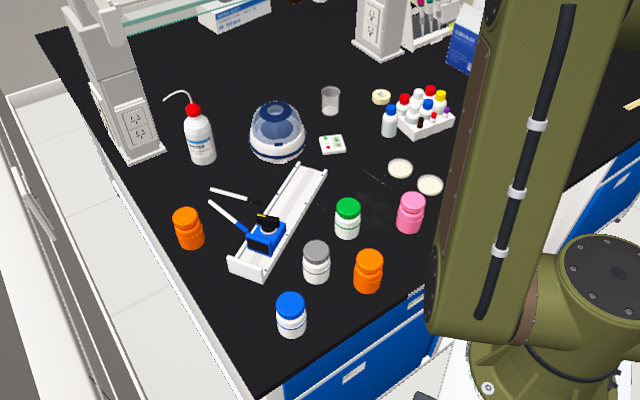

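View pics/top0.png

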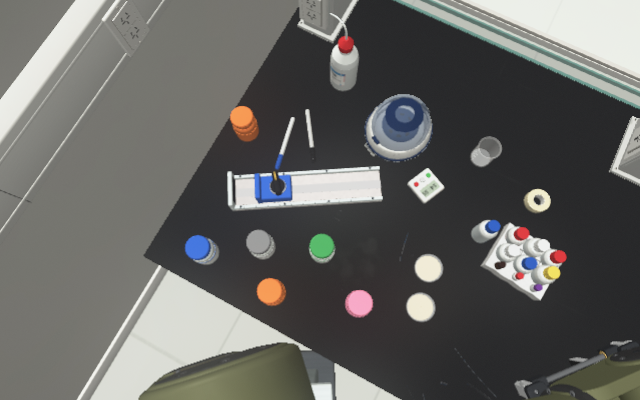

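Seen: the jars here are green (top 322,247), blue (200,249) and grey (260,244). No yellow-lidded jar, only a small yellow tube cap in the rack (553,273). Look-alikes are orange (244,122), orange (270,291) and pink (359,303). The stop's face points left, to the end wall at about (232,190). The timer is at (426,186).

```bash
cat > h.py <<'E'
from cell import manip, optics, spotter
import cv2,numpy as np
def ray(cam,rc,m=None):
    m=m or optics.camera_model(cam); K=np.array([[m['fx'],0,m['cx']],[0,m['fy'],m['cy']],[0,0,1]])
    u=cv2.undistortPoints(np.array([[[rc[1],rc[0]]]],float),K,np.array(m['distortion']))[0,0]
    T=np.array(m['extrinsics']); return T[:3,3],T[:3,:3]@np.array([u[0],u[1],1])
def at_z(cam,rc,z,m=None):
    o,d=ray(cam,rc,m); return o+d*(z-o[2])/d[2]
def tri(c1,p1,c2,p2):
    o1,d1=ray(c1,p1);o2,d2=ray(c2,p2);s=np.linalg.lstsq(np.c_[d1,-d2],o2-o1,rcond=None)[0]
    a,b=o1+s[0]*d1,o2+s[1]*d2; return (a+b)/2,np.linalg.norm(a-b)
def proj(cam,P,m=None):
    m=m or optics.camera_model(cam); T=np.linalg.inv(np.array(m['extrinsics'])); p=T[:3,:3]@np.array(P)+T[:3,3]
    K=np.array([[m['fx'],0,m['cx']],[0,m['fy'],m['cy']],[0,0,1]])
    return cv2.projectPoints(p.reshape(1,1,3),np.zeros(3),np.zeros(3),K,np.array(m['distortion']))[0][0,0][::-1]
E
python3 - <<'E'
from h import *
Z=dict(carrier=0,end_face=.008,stop_face=.008,knob_grip=.065,jar1_mid=.04,jar2_mid=.04,jar3_mid=.04,jar4_mid=.04,timer=0,petri_2=0)
for c in("top","scene"):
  optics.get_image(c)
  for n,z in Z.items():
    for d in spotter.mark_of(c,n)[:5]:
        print(c,n,round(d['p'],2),np.round(d['location'],1),np.round(at_z(c,d['location'],z),4))
E
```

```text
top carrier 0.76 [189.  306.5] [ 0.5793 -0.1191  0.    ]
top end_face 0.93 [192.8 236. ] [0.574  0.0436 0.008 ]
top stop_face 0.74 [192.3 257. ] [ 0.5734 -0.0049  0.008 ]
top knob_grip 0.67 [266.3 427.5] [ 0.3836 -0.3691  0.065 ]
top knob_grip 0.65 [183.1 277.6] [ 0.5767 -0.0581  0.065 ]
top jar1_mid 0.57 [248.4 319.4] [ 0.4332 -0.1444  0.04  ]
top jar3_mid 0.94 [252.9 204.5] [0.4325 0.1047 0.04  ]
top jar3_mid 0.83 [125.2 244.2] [0.7271 0.0199 0.04  ]
top jar3_mid 0.6 [291. 272.] [ 0.346  -0.0407  0.04  ]
top jar3_mid 0.19 [242.3 259.5] [ 0.4513 -0.0146  0.04  ]
top jar4_mid 0.71 [246.9 261.3] [ 0.4411 -0.0185  0.04  ]
top jar4_mid 0.55 [304.5 358.8] [ 0.3114 -0.2232  0.04  ]
top timer 0.75 [187.  426.4] [ 0.5736 -0.3983  0.    ]
top petri_2 0.71 [252.9 201.5] [0.4386 0.1217 0.    ]
top petri_2 0.56 [268.5 429.7] [ 0.385  -0.3885  0.    ]
scene carrier 0.83 [217.  282.1] [ 0.5792 -0.1205  0.    ]
scene end_face 0.91 [275.2 246.3] [0.5702 0.0546 0.008 ]
scene end_face 0.47 [314.4 291.9] [0.4454 0.095  0.008 ]
scene stop_face 0.58 [253.  257.1] [ 0.5777 -0.0034  0.008 ]
scene knob_grip 0.56 [219.8 267.8] [ 0.5745 -0.0537  0.065 ]
scene jar1_mid 0.93 [218. 346.] [ 0.434  -0.1471  0.04  ]
scene jar3_mid 0.95 [269.  367.2] [ 0.3453 -0.042   0.04  ]
scene jar3_mid 0.69 [315.  294.4] [0.4316 0.1094 0.04  ]
scene jar3_mid 0.67 [230.8 188.5] [0.7247 0.0261 0.04  ]
scene jar4_mid 0.89 [215.2 412.8] [ 0.3043 -0.2157  0.04  ]
scene jar4_mid 0.7 [264.4 315. ] [ 0.4442 -0.0085  0.04  ]
scene timer 0.98 [145.  333.1] [ 0.5718 -0.3981  0.    ]
scene petri_2 0.63 [172.6 397. ] [ 0.3858 -0.3693  0.    ]
```

```bash
python3 - <<'E'
import cv2,numpy as np
a=cv2.imread('pics/scene0.png')[165:345,165:435]; b=cv2.imread('pics/top0.png')[140:275,180:450]
a=cv2.resize(a,None,fx=1.85,fy=1.85,interpolation=2);b=cv2.resize(b,(a.shape[1],int(135*1.85)),interpolation=2)
cv2.imwrite('pics/crop1.png',np.vstack([a,b]))
E
```

```text
(no output)
```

View pics/crop1.png

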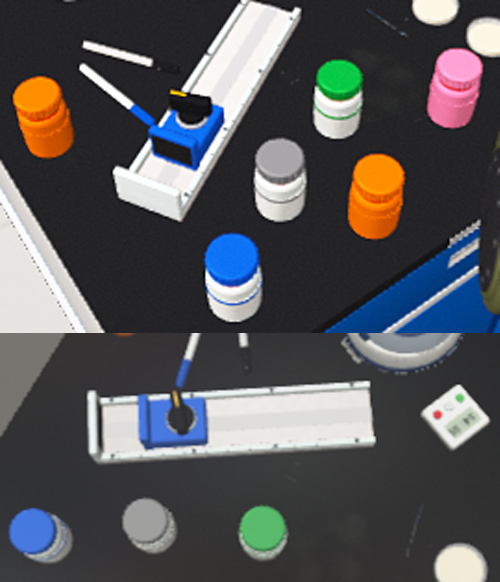

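play_rows:
  motion: [0.4,0.45,0.2,0,0,-0.3,0,0.8,0.9,0.3,0,0,-0.6,0,0.8,0.9,0.3,0,0,-0.6,0]
  force: 20

```text
clock: 1.58
tool_pos: [0.2608, -0.4283, 0.2367]
orientation: [0.001, 1.0, 0.016, 0.001]
force: [0.5, -0.2, -0.2]
finger_gap: 0.0677
```

play_rows:
  motion: [0.4,0.45,0,0,0,0,0,0.8,0.9,0,0,0,0,0,0.8,0.9,0,0,0,0,0]

```text
clock: 1.95
tool_pos: [0.3401, -0.3385, 0.2354]
orientation: [-0.0, 1.0, 0.018, 0.0]
force: [-1.4, -0.1, 0.2]
finger_gap: 0.0469
```

play_rows:
  motion: [0.4,0.45,0,0,0,0,0,0.8,0.9,0,0,0,0,0,0.8,0.9,0,0,0,0,0]

```text
clock: 2.33
tool_pos: [0.4198, -0.249, 0.2352]
orientation: [-0.0, 1.0, 0.018, -0.0]
force: [0.2, -0.6, -0.2]
finger_gap: 0.047
```

play_rows:
  motion: [0.4,0.45,0,0,0,0,0,0.8,0.9,0,0,0,0,0,0.8,0.9,0,0,0,0,0]

```text
clock: 2.7
tool_pos: [0.4996, -0.1597, 0.2348]
orientation: [-0.0, 1.0, 0.017, -0.0]
force: [0.3, -0.5, 0.3]
finger_gap: 0.0467
```

play_rows:
  motion: [0.3,0.4,0,0,0,0,0,0.6,0.8,0,0,0,0,0,0.6,0.8,0,0,0,0,0,0.6,0.8,0,0,0,0,0]

```text
clock: 3.2
tool_pos: [0.558, -0.0822, 0.2352]
orientation: [0.0, 1.0, 0.015, -0.0]
force: [0.2, 0.7, 0.5]
finger_gap: 0.0472
```

```bash
python3 - <<'E'
from h import *
m=optics.camera_model("wrist"); im=optics.get_image("wrist"); cv2.imwrite("pics/w1.png",im); print(np.round(m['extrinsics'],3).tolist(),m['fx'])
for n,z in dict(end_face=.008,stop_face=.008,knob_grip=.065,carrier=0).items():
    for d in spotter.mark_of("wrist",n)[:3]: print(n,round(d['p'],2),np.round(d['location'],1),np.round(at_z("wrist",d['location'],z,m),4))
for n in("knob",):
    for d in spotter.trace("wrist","knob")[:2]:
        px=np.argwhere(d['pixels']).astype(np.float32); print(n,d['p'],d['location'],cv2.minAreaRect(px[:,::-1].copy()))
E
```

```text
[[0.03, -0.96, -0.278, 0.641], [-1.0, -0.029, -0.009, -0.079], [0.001, 0.279, -0.96, 0.414], [0.0, 0.0, 0.0, 1.0]] 291.67696473838737
end_face 0.67 [153.6 230.4] [0.5787 0.0436 0.008 ]
stop_face 0.94 [155.9 263.9] [ 0.5768 -0.0032  0.008 ]
knob_grip 0.96 [163.7 296.6] [ 0.5774 -0.0533  0.065 ]
carrier 0.97 [154.  343.7] [ 0.5816 -0.1152  0.    ]
carrier 0.75 [280.  502.7] [ 0.3835 -0.3876  0.    ]
knob 0.8 [163.8, 300.7] ((298.5982360839844, 163.6889190673828), (25.847108840942383, 41.004051208496094), 17.52556800842285)
```

View pics/w1.png

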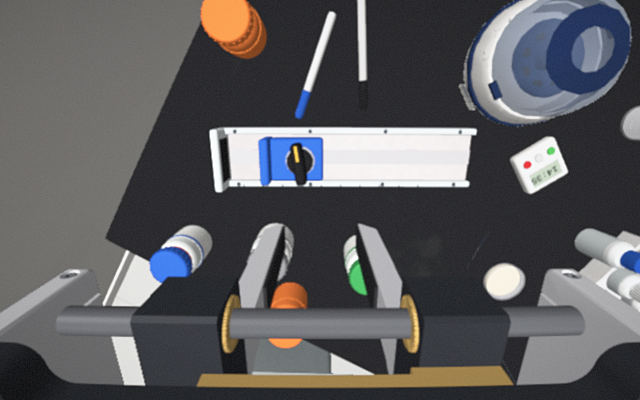

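The picture shows the black bar from about (295,145) to (301,183), nearly across the channel, so clamped. The end wall is at (221,160) and the far carrier end at column 470.

```bash
python3 - <<'E'
from h import *
m=optics.camera_model("wrist")
f=lambda r,c,z:print((r,c),np.round(at_z("wrist",(r,c),z,m),4))
f(145,295,.077);f(183,301,.077)
for r,c in((131,232),(131,476),(185,232),(184,469)): f(r,c,.02)
f(130,213,.06);f(190,220,.06)
im=optics.get_image("wrist"); cv2.imwrite("pics/w2.png",cv2.resize(im[110:210,200:490],None,fx=2.7,fy=2.7,interpolation=2))
print(manip.get_obs()['tool_pos'])
E
```

```text
(145, 295) [ 0.6016 -0.0508  0.077 ]
(183, 301) [ 0.5569 -0.0582  0.077 ]
(131, 232) [0.6111 0.0377 0.02  ]
(131, 476) [ 0.6215 -0.2877  0.02  ]
(185, 232) [0.537  0.0415 0.02  ]
(184, 469) [ 0.5485 -0.2905  0.02  ]
(130, 213) [0.6147 0.0487 0.06  ]
(190, 220) [0.5405 0.045  0.06  ]
[ 0.55844026 -0.08074688  0.23561026]
```

View pics/w2.png

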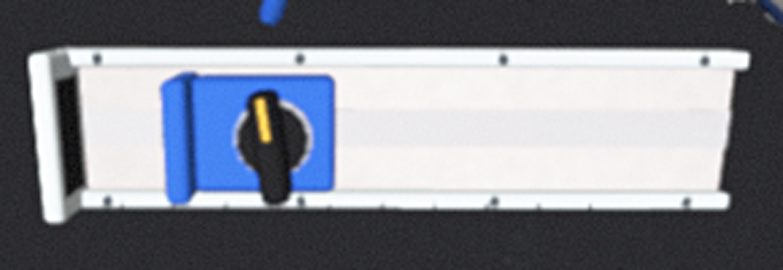

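play_rows:
  motion: [0.195,0.25,-0.4,0,0,0.27,0,0.195,0.25,-0.9,0,0,0.27,0,0.195,0.25,-0.9,0,0,0.27,0]

```text
clock: 3.92
tool_pos: [0.5765, -0.0549, 0.1426]
orientation: [-0.001, 0.997, 0.083, -0.003]
force: [-0.4, 0.1, 0.8]
finger_gap: 0.0471
```

play_rows:
  motion: [0,0,-0.3,0,0,0,0,0,0,-0.6,0,0,0,0,0,0,-0.95,0,0,0,0,0,0,-0.95,0,0,0,0,0,0,-0.95,0,0,0,-1,0,0,-0.95,0,0,0,-1,0,0,-0.95,0,0,0,-1,0,0,-0.95,0,0,0,-1,0,0,-0.95,0,0,0,-1]
  force: 25

```text
clock: 5.05
tool_pos: [0.5791, -0.0552, 0.0522]
orientation: [0.0, 0.997, 0.083, 0.001]
force: [-0.4, 1.4, 6.4]
finger_gap: 0.0139
```

play_rows:
  motion: [0,0,0,0,0,0.33,-1,0,0,0,0,0,0.66,-1,0,0,0,0,0,1,-1,0,0,0,0,0,1,-1]

```text
clock: 5.55
tool_pos: [0.5786, -0.0548, 0.0522]
orientation: [0.0, 0.945, 0.328, 0.001]
force: [-4.7, 4.4, 10.2]
finger_gap: 0.0138
```

play_rows:
  motion: [0,0,0,0,0,0.33,-1,0,0,0,0,0,0.66,-1,0,0,0,0,0,1,-1,0,0,0,0,0,1,-1]

```text
clock: 6.05
tool_pos: [0.5775, -0.0551, 0.0521]
orientation: [-0.0, 0.834, 0.552, -0.001]
force: [-12.5, 1.8, 15.7]
finger_gap: 0.0142
```

play_rows:
  motion: [0,0,0,0,0,0.3,-1,0,0,0,0,0,0.6,-1,0,0,0,0,0,0.8,-1,0,0,0,0,0,0.8,-1]

```text
clock: 6.55
tool_pos: [0.5765, -0.055, 0.052]
orientation: [-0.002, 0.708, 0.706, -0.001]
force: [-20.9, 1.4, 21.0]
finger_gap: 0.014
```

play_rows:
  motion: [-0.03,0,0.02,0,0,0,-1,-0.02,-0.2,0.02,0,0,0,-1,-0.01,-0.45,0.02,0,0,0,-1,0,-0.7,0.02,0,0,0,-1,0,-0.7,0.02,0,0,0,-1]

```text
clock: 7.18
tool_pos: [0.5781, -0.1264, 0.0524]
orientation: [0.0, 0.709, 0.705, -0.0]
force: [0.6, -1.0, -4.7]
finger_gap: 0.0139
```

play_rows:
  motion: [0.01,-0.25,0,0,0,0,-1,0.015,-0.5,0,0,0,0,-1,0.02,-0.7,0,0,0,0,-1,0.02,-0.7,0,0,0,0,-1]

```text
clock: 7.68
tool_pos: [0.5801, -0.1959, 0.0524]
orientation: [0.0, 0.709, 0.705, -0.0]
force: [-0.4, -2.3, -4.6]
finger_gap: 0.0141
```

```bash
python3 - <<'E'
from h import *
o=manip.get_obs();print(o['force'],o['moment'],o['tool_pos'])
m=optics.camera_model("wrist"); im=optics.get_image("wrist"); cv2.imwrite("pics/w3.png",im)
for c,z in(("wrist",.008),("top",.008)):
    if c!="wrist":optics.get_image(c);m=None
    for d in spotter.mark_of(c,"stop_face")[:1]+spotter.mark_of(c,"end_face")[:1]: print(c,round(d['p'],2),np.round(at_z(c,d['location'],z,m),4))
E
```

```text
[-0.4052374  -2.26153358 -4.5886225 ] [-0.40650903 -0.02862468  0.06465477] [ 0.58008775 -0.19594264  0.05239099]
wrist 0.93 [ 0.5811 -0.1507  0.008 ]
top 0.73 [ 0.3891 -0.3806  0.008 ]
top 0.57 [0.5708 0.042  0.008 ]
```

play_rows:
  motion: [0,0,0,0,0,0,-0.3,0,0,0,0,0,0,-0.3,0,0,0.3,0,0,0,-0.3,0,0,0.8,0,0,0,0.6,0,0,1,0,0,0,0.6]

```text
clock: 8.6
tool_pos: [0.5811, -0.1954, 0.1559]
orientation: [0.002, 0.709, 0.705, 0.001]
force: [-0.1, -0.3, -0.4]
finger_gap: 0.0489
```

play_rows:
  motion: [-0.4,0.5,0.3,0,0,0,0.6,-0.8,1,0.5,0,0,0,0.6]

```text
clock: 8.85
tool_pos: [0.507, -0.1037, 0.1995]
orientation: [0.0, 0.709, 0.705, 0.0]
force: [0.9, -0.4, 0.7]
finger_gap: 0.0701
```

play_rows:
  motion: [-0.35,0.5,0,0,0,0,0.6,-0.7,1,0,0,0,0,0.6,-0.7,1,0,0,0,0,0.6,-0.7,1,0,0,0,0,0.6]

```text
clock: 9.35
tool_pos: [0.4382, -0.0048, 0.199]
orientation: [0.001, 0.709, 0.706, 0.0]
force: [0.4, -0.5, 0.4]
finger_gap: 0.0749
```

```bash
cat >> h.py <<'E'
def jars(cams=("top","scene","wrist"),names=("jar1_mid","jar3_mid","jar4_mid"),z=.04):
    for c in cams:
        m=optics.camera_model(c); im=optics.get_image(c)
        for n in names:
            print(c,n,[(round(d['p'],2),np.round(at_z(c,d['location'],z,m)[:2],4).tolist()) for d in spotter.mark_of(c,n)[:4]])
E
python3 - <<'E'
from h import *
jars(); print(manip.get_obs()['tool_pos'])
E
```

```text
top jar1_mid [(0.85, [0.4363, -0.1498])]
top jar3_mid [(0.85, [0.3435, -0.046]), (0.77, [0.724, 0.0176])]
top jar4_mid [(0.7, [0.3032, -0.2229]), (0.62, [0.4496, -0.0133])]
scene jar1_mid [(0.7, [0.4343, -0.1444])]
scene jar3_mid [(0.93, [0.3433, -0.0344]), (0.81, [0.725, 0.0214]), (0.62, [0.4343, 0.1066])]
scene jar4_mid [(0.88, [0.4448, -0.0093]), (0.7, [0.3104, -0.2132])]
wrist jar1_mid [(0.88, [0.4346, -0.146])]
wrist jar3_mid [(0.81, [0.7357, 0.0163]), (0.73, [0.3433, -0.0384])]
wrist jar4_mid [(0.79, [0.4456, -0.0209]), (0.63, [0.3112, -0.2193])]
[ 0.43770603 -0.00469877  0.19843312]
```

play_rows:
  motion: [0.08,-0.1,-0.2,0,0,0,0.8,0.08,-0.1,-0.5,0,0,0,0.8,0.08,-0.1,-0.8,0,0,0,0.8,0.08,-0.1,-0.8,0,0,0,0.8]

```text
clock: 10.45
tool_pos: [0.4447, -0.0145, 0.1172]
orientation: [-0.001, 0.709, 0.705, -0.001]
force: [0.3, -0.1, 0.1]
finger_gap: 0.0845
```

play_rows:
  motion: [0,0,-0.3,0,0,0,0.8,0,0,-0.6,0,0,0,0.8,0,0,-0.92,0,0,0,0.8,0,0,-0.92,0,0,0,0.8,0,0,-0.92,0,0,0,-1,0,0,-0.92,0,0,0,-1,0,0,-0.92,0,0,0,-1,0,0,-0.92,0,0,0,-1,0,0,-0.92,0,0,0,-1]
  force: 20

```text
clock: 11.58
tool_pos: [0.446, -0.0147, 0.0271]
orientation: [0.0, 0.709, 0.705, 0.0]
force: [-1.7, 0.9, 7.2]
finger_gap: 0.0528
```

play_rows:
  motion: [0,0,0.3,0,0,0,-1,0,0,0.7,0,0,0,-1,0.4,0.1,0.7,0,0,0,-1,0.7,0.25,0.7,0,0,0,-1,0.9,0.25,0.7,0,0,0,-1,0.9,0.25,0.7,0,0,0,-1]

```text
clock: 12.32
tool_pos: [0.536, 0.0105, 0.096]
orientation: [-0.0, 0.709, 0.705, -0.0]
force: [-1.5, 0.3, -1.9]
finger_gap: 0.0532
```

play_rows:
  motion: [0.38,0,0,0,0,0,-1,0.38,0,-0.2,0,0,0,-1,0.38,0,-0.4,0,0,0,-1,0.38,0,-0.4,0,0,0,-1]

```text
clock: 12.82
tool_pos: [0.5721, 0.0103, 0.0553]
orientation: [-0.001, 0.709, 0.705, -0.001]
force: [-0.0, -0.1, -1.5]
finger_gap: 0.053
```

```bash
python3 - <<'E'
from h import *
o=manip.get_obs();print(o['force'],o['finger_gap'],o['tool_pos'])
ims=[]
for c in("top","scene"):
    im=optics.get_image(c)
    for n in("jar4_mid","end_face","carrier"): print(c,n,[(round(d['p'],2),np.round(d['location'],1).tolist()) for d in spotter.mark_of(c,n)[:3]])
    ims.append(im)
a=cv2.resize(ims[1][140:300,190:390],None,fx=2.5,fy=2.5,interpolation=2); b=cv2.resize(ims[0][130:290,180:380],None,fx=2,fy=2.5)
cv2.imwrite('pics/g1.png',np.hstack([a,cv2.resize(b,(300,400))]))
E
```

```text
[-0.00950635 -0.11866078 -1.47374623] 0.05302140020398707 [0.57213919 0.01025524 0.05526598]
top jar4_mid [(0.96, [306.0, 358.3]), (0.7, [184.3, 247.5])]
top end_face []
top carrier [(0.55, [188.7, 306.5])]
scene jar4_mid [(0.69, [243.4, 250.5]), (0.67, [215.8, 410.0])]
scene end_face [(0.76, [271.2, 246.6])]
scene carrier [(0.9, [217.8, 281.5])]
```

View pics/g1.png

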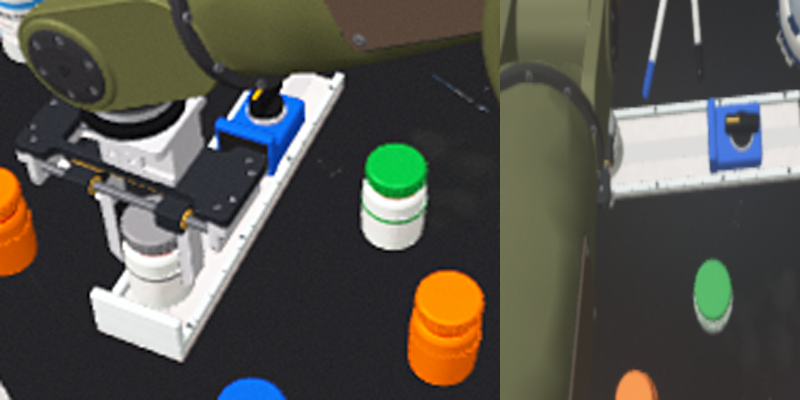

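play_rows:
  motion: [0.015,0,-0.1,0,0,0,-1,0.015,0,-0.195,0,0,0,-1,0.015,0,-0.195,0,0,0,-1]

```text
clock: 13.6
tool_pos: [0.5748, 0.0104, 0.0359]
orientation: [-0.001, 0.709, 0.705, -0.001]
force: [-0.4, 0.1, -2.2]
finger_gap: 0.0533
```

play_rows:
  motion: [0,0,-0.012,0,0,0,-1,0,0,-0.012,0,0,0,0.4,0,0,-0.012,0,0,0,0.4,0,0,-0.012,0,0,0,0.4,0,0,-0.012,0,0,0,0.4,0,0,0.4,0,0,0,0.4,0,0,0.8,0,0,0,0.4,0,0,0.8,0,0,0,-1,0,0,0.8,0,0,0,-1]

```text
clock: 14.72
tool_pos: [0.5748, 0.0104, 0.1162]
orientation: [-0.0, 0.709, 0.705, -0.0]
force: [0.8, 0.1, -0.9]
finger_gap: 0.0492
```

```bash
python3 - <<'E'
from h import *
print(manip.get_obs()['tool_pos'],manip.get_obs()['finger_gap'])
jars(("wrist","scene"),("jar4_mid","end_face"),.048)
E
```

```text
[0.57478394 0.01039909 0.11616614] 0.04923358961447606
wrist jar4_mid []
wrist end_face [(0.7, [0.5755, 0.0524])]
scene jar4_mid [(0.85, [0.57, 0.0123]), (0.82, [0.3082, -0.2017])]
scene end_face [(0.76, [0.5515, 0.0739])]
```

play_rows:
  motion: [0,0.01,-0.05,0,0,0,-1,0,0.01,-0.1,0,0,0,-1,0,0.01,-0.2,0,0,0,-1,0,0.01,-0.24,0,0,0,-1,0,0.01,-0.27,0,0,0,-1,0,0.01,-0.285,0,0,0,-1,0,0.01,-0.29,0,0,0,-1]

```text
clock: 15.9
tool_pos: [0.5754, 0.0114, 0.0884]
orientation: [0.0, 0.709, 0.705, 0.0]
force: [-2.1, -0.2, 6.1]
finger_gap: 0.0007
```

play_rows:
  motion: [0,0,-0.01,0,0,0,-1,0,0,-0.02,0,0,0,-1,0,0,-0.02,0,0,0,-1]

```text
clock: 16.27
tool_pos: [0.5762, 0.0114, 0.0883]
orientation: [0.001, 0.709, 0.705, 0.001]
force: [-5.7, 1.4, 20.8]
finger_gap: 0.0006
```

play_rows:
  motion: [0,0,0.3,0,0,0,-1,0,0,0.7,0,0,0,-1,-0.4,0.3,0.9,0,0,0,0.8,-0.9,0.7,0.9,0,0,0,0.8,-0.95,0.7,0.9,0,0,0,0.8,-0.95,0.7,0.9,0,0,0,0.8]

```text
clock: 17.02
tool_pos: [0.4805, 0.0813, 0.1763]
orientation: [0.0, 0.709, 0.706, 0.0]
force: [0.1, -1.0, 0.4]
finger_gap: 0.0371
```

```bash
python3 - <<'E'
from h import *
print(manip.get_obs()['tool_pos'],manip.get_obs()['finger_gap'])
jars()
E
```

```text
[0.48047075 0.08134408 0.17630222] 0.037143172878693245
top jar1_mid [(0.98, [0.432, -0.1466])]
top jar3_mid [(0.81, [0.433, 0.106]), (0.77, [0.3422, -0.042]), (0.63, [0.7268, 0.0206])]
top jar4_mid [(0.94, [0.3105, -0.2261]), (0.86, [0.573, 0.0078]), (0.2, [0.5809, -0.1975])]
scene jar1_mid [(0.57, [0.4259, -0.1439])]
scene jar3_mid [(0.61, [0.7323, 0.0212]), (0.58, [0.4379, 0.1105]), (0.57, [0.3462, -0.0333]), (0.39, [0.5549, 0.0684])]
scene jar4_mid [(0.97, [0.3102, -0.2155]), (0.96, [0.576, 0.0046])]
wrist jar1_mid [(0.72, [0.4351, -0.1464])]
wrist jar3_mid [(0.6, [0.3437, -0.0401])]
wrist jar4_mid [(0.64, [0.58, 0.0045])]
```

play_rows:
  motion: [-0.3,0.2,0,0,0,0,0.8,-0.465,0.26,-0.2,0,0,0,0.8,-0.465,0.26,-0.5,0,0,0,0.8,-0.465,0.26,-0.5,0,0,0,0.8]

```text
clock: 18.12
tool_pos: [0.4328, 0.1073, 0.1249]
orientation: [-0.001, 0.709, 0.705, -0.001]
force: [0.1, 0.1, 0.8]
finger_gap: 0.0846
```

play_rows:
  motion: [0,0,-0.3,0,0,0,0.8,0,0,-0.6,0,0,0,0.8,0,0,-0.99,0,0,0,0.8,0,0,-0.99,0,0,0,0.8,0,0,-0.99,0,0,0,-1,0,0,-0.99,0,0,0,-1,0,0,-0.99,0,0,0,-1,0,0,-0.99,0,0,0,-1,0,0,-0.99,0,0,0,-1]

```text
clock: 19.25
tool_pos: [0.4349, 0.1076, 0.0281]
orientation: [0.001, 0.709, 0.705, 0.001]
force: [3.1, -0.1, 7.6]
finger_gap: 0.0531
```

play_rows:
  motion: [0,0,0.4,0,0,0,-1,0,0,0.8,0,0,0,-1,0.4,-0.4,0.8,0,0,0,-1,0.7,-0.8,0.8,0,0,0,-1,0.9,-1,0.8,0,0,0,-1,0.9,-1,0.8,0,0,0,-1]

```text
clock: 20.0
tool_pos: [0.5239, 0.0062, 0.1065]
orientation: [-0.0, 0.71, 0.705, -0.0]
force: [-0.2, 0.8, -2.2]
finger_gap: 0.0531
```

play_rows:
  motion: [0,-0.3,0.1,0,0,0,-1,0,-0.565,0.1,0,0,0,-1,0.3,-0.565,0,0,0,0,-1,0.52,-0.565,-0.2,0,0,0,-1,0.52,-0.565,-0.4,0,0,0,-1,0.52,-0.565,-0.4,0,0,0,-1]

```text
clock: 20.75
tool_pos: [0.5742, -0.0482, 0.0655]
orientation: [-0.002, 0.709, 0.706, -0.001]
force: [0.1, -0.1, -2.1]
finger_gap: 0.0533
```

```bash
python3 - <<'E'
from h import *
o=manip.get_obs();print(o['tool_pos'],o['finger_gap'],o['force'])
jars(("scene","top"),("jar3_mid",),.0785); jars(("scene","top"),("jar4_mid",),.048)
E
```

```text
[ 0.57424499 -0.04816727  0.06550593] 0.05333566353418652 [ 0.07408589 -0.05333944 -2.12204394]
scene jar3_mid [(0.9, [0.7028, 0.047]), (0.82, [0.3396, -0.0093]), (0.68, [0.5723, -0.0428])]
top jar3_mid [(0.96, [0.3401, -0.047])]
scene jar4_mid [(0.7, [0.5695, 0.0115]), (0.58, [0.3062, -0.2051])]
top jar4_mid [(0.73, [0.3084, -0.2272]), (0.47, [0.3819, -0.3725])]
```

play_rows:
  motion: [0.01,-0.04,0,0,0,0,-1,0.015,-0.04,-0.15,0,0,0,-1,0.015,-0.04,-0.298,0,0,0,-1,0.015,-0.04,-0.298,0,0,0,-1]

```text
clock: 21.65
tool_pos: [0.5766, -0.053, 0.0355]
orientation: [-0.001, 0.709, 0.705, -0.001]
force: [0.3, 0.2, -3.1]
finger_gap: 0.053
```

play_rows:
  motion: [0,0,-0.012,0,0,0,-1,0,0,-0.012,0,0,0,0.4,0,0,-0.012,0,0,0,0.4,0,0,-0.012,0,0,0,0.4,0,0,-0.012,0,0,0,0.4,0,0,0.4,0,0,0,0.4,0,0,0.8,0,0,0,0.4,0,0,0.8,0,0,0,-1,0,0,0.8,0,0,0,-1,0,0,0.8,0,0,0,-1]

```text
clock: 22.9
tool_pos: [0.5766, -0.053, 0.1159]
orientation: [-0.001, 0.709, 0.705, -0.001]
force: [-0.6, -0.2, -0.4]
finger_gap: 0.0396
```

play_rows:
  motion: [0,0.02,-0.05,0,0,0,-1,0,0.02,-0.1,0,0,0,-1,0,0.02,-0.2,0,0,0,-1,0,0.02,-0.24,0,0,0,-1,0,0.02,-0.27,0,0,0,-1,0,0.02,-0.29,0,0,0,-1,0,0.02,-0.31,0,0,0,-1,0,0.02,-0.31,0,0,0,-1]

```text
clock: 23.9
tool_pos: [0.5781, -0.0512, 0.0882]
orientation: [0.001, 0.709, 0.705, 0.001]
force: [-5.8, 0.6, 19.4]
finger_gap: 0.0002
```

play_rows:
  motion: [0,0,0.3,0,0,0,-1,0,0,0.6,0,0,0,-1,-0.4,-0.4,0.8,0,0,0,0.8,-0.8,-0.8,0.8,0,0,0,0.8,-1,-0.95,0.8,0,0,0,0.8,-1,-0.95,0.8,0,0,0,0.8,-1,-0.95,0.8,0,0,0,0.8]

```text
clock: 24.78
tool_pos: [0.4778, -0.1458, 0.1662]
orientation: [0.0, 0.709, 0.705, 0.0]
force: [-0.1, 0.6, 0.4]
finger_gap: 0.0468
```

```bash
python3 - <<'E'
from h import *
o=manip.get_obs();print(o['tool_pos'],o['finger_gap'],o['force'])
jars()
E
```

```text
[ 0.47776191 -0.14575732  0.16616964] 0.046768591526092786 [-0.13390663  0.64886902  0.35263352]
top jar1_mid []
top jar3_mid [(0.59, [0.7247, 0.0231]), (0.55, [0.5726, -0.0536])]
top jar4_mid [(0.86, [0.3122, -0.2249]), (0.84, [0.5776, 0.0067])]
scene jar1_mid [(0.66, [0.4312, -0.1427]), (0.19, [0.5827, -0.2175])]
scene jar3_mid [(0.7, [0.3482, -0.0344]), (0.65, [0.7208, 0.0216]), (0.56, [0.5804, -0.0527])]
scene jar4_mid [(0.87, [0.5821, 0.0063]), (0.78, [0.3119, -0.2115])]
wrist jar1_mid [(0.8, [0.4387, -0.1491])]
wrist jar3_mid [(0.7, [0.3458, -0.0386]), (0.59, [0.5785, -0.0507])]
wrist jar4_mid [(0.77, [0.5818, 0.0099]), (0.64, [0.3112, -0.2209])]
```

play_rows:
  motion: [-0.2,0,0,0,0,0,0.8,-0.433,-0.005,-0.1,0,0,0,0.8,-0.433,-0.005,-0.4,0,0,0,0.8,-0.433,-0.005,-0.4,0,0,0,0.8]

```text
clock: 25.88
tool_pos: [0.433, -0.1463, 0.1251]
orientation: [-0.001, 0.709, 0.705, -0.001]
force: [0.1, -0.3, -0.3]
finger_gap: 0.0847
```

play_rows:
  motion: [0,0,-0.3,0,0,0,0.8,0,0,-0.6,0,0,0,0.8,0,0,-0.99,0,0,0,0.8,0,0,-0.99,0,0,0,0.8,0,0,-0.99,0,0,0,-1,0,0,-0.99,0,0,0,-1,0,0,-0.99,0,0,0,-1,0,0,-0.99,0,0,0,-1,0,0,-0.99,0,0,0,-1]

```text
clock: 27.0
tool_pos: [0.434, -0.1467, 0.0279]
orientation: [0.0, 0.709, 0.705, 0.0]
force: [-3.7, 0.5, 8.2]
finger_gap: 0.0531
```

play_rows:
  motion: [0,0,0.4,0,0,0,-1,0,0,0.7,0,0,0,-1,0.4,0.2,0.7,0,0,0,-1,0.7,0.37,0.7,0,0,0,-1,0.9,0.37,0.7,0,0,0,-1,0.9,0.37,0.7,0,0,0,-1]

```text
clock: 27.75
tool_pos: [0.5242, -0.1093, 0.0968]
orientation: [-0.0, 0.709, 0.706, -0.0]
force: [-0.1, -0.1, -2.2]
finger_gap: 0.0532
```

play_rows:
  motion: [0.3,-0.03,0,0,0,0,-1,0.535,-0.03,0,0,0,0,-1,0.535,-0.03,-0.2,0,0,0,-1,0.535,-0.03,-0.2,0,0,0,-1,0.535,-0.03,-0.2,0,0,0,-1]

```text
clock: 28.38
tool_pos: [0.5771, -0.1128, 0.0779]
orientation: [0.0, 0.709, 0.705, 0.0]
force: [0.8, 0.2, -2.2]
finger_gap: 0.053
```

```bash
python3 - <<'E'
from h import *
o=manip.get_obs();print(o['tool_pos'],o['finger_gap'],o['force'])
for c in("scene","top"):
    im=optics.get_image(c)
    for n,z in(("jar1_mid",.089),("jar3_mid",.048),("jar4_mid",.048),("stop_face",.008)):
        print(c,n,[(round(d['p'],2),np.round(at_z(c,d['location'],z)[:2],4).tolist()) for d in spotter.mark_of(c,n)[:4]])
    if c=="scene": cv2.imwrite("pics/s3.png",cv2.resize(im[120:300,190:390],None,fx=3,fy=3,interpolation=2))
E
```

```text
[ 0.57706255 -0.11282726  0.07787128] 0.05302180817865408 [ 0.81626763  0.19991152 -2.18132739]
scene jar1_mid [(0.58, [0.5803, -0.1099])]
scene jar3_mid [(0.92, [0.7233, 0.0226]), (0.77, [0.57, -0.0447]), (0.69, [0.3444, -0.03])]
scene jar4_mid [(0.76, [0.5796, 0.0145]), (0.69, [0.307, -0.2085])]
scene stop_face [(0.55, [0.5791, -0.1447])]
top jar1_mid []
top jar3_mid [(0.8, [0.7199, 0.0201])]
top jar4_mid [(0.65, [0.3141, -0.2213]), (0.16, [0.5709, -0.1226])]
top stop_face [(0.78, [0.5796, -0.1532]), (0.32, [0.582, -0.1216])]
```

View pics/s3.png

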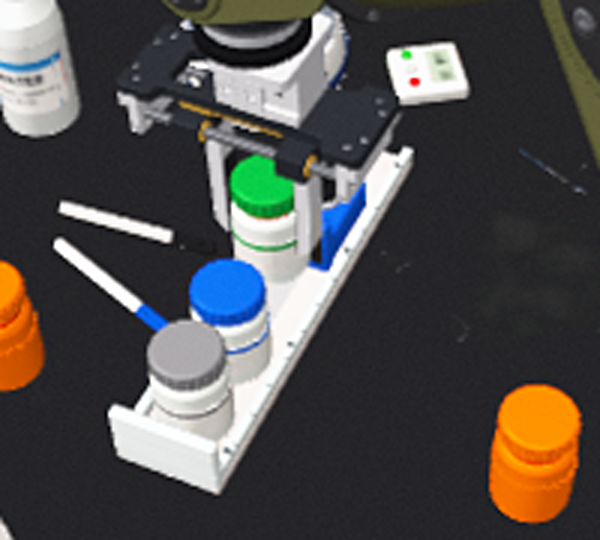

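The picture shows grey and blue upright in the channel with lids home. Green is held between blue and the stop, with a gap on both sides.

play_rows:
  motion: [0,0,-0.15,0,0,0,-1,0.005,0,-0.3,0,0,0,-1,0.005,0,-0.42,0,0,0,-1,0.005,0,-0.42,0,0,0,-1]

```text
clock: 29.38
tool_pos: [0.5775, -0.1125, 0.034]
orientation: [-0.001, 0.709, 0.705, -0.0]
force: [-0.3, 0.0, -3.5]
finger_gap: 0.053
```

play_rows:
  motion: [0,0,-0.013,0,0,0,-1,0,0,-0.013,0,0,0,0.4,0,0,-0.013,0,0,0,0.4,0,0,-0.013,0,0,0,0.4,0,0,-0.013,0,0,0,0.4,0,0,0.4,0,0,0,0.4,0,0,0.8,0,0,0,0.4,0,0,0.8,0,0,0,-1,0,0,0.8,0,0,0,-1,0,0,0.8,0,0,0,-1]

```text
clock: 30.62
tool_pos: [0.5773, -0.1125, 0.1138]
orientation: [-0.001, 0.709, 0.705, -0.001]
force: [-0.7, 0.6, 0.4]
finger_gap: 0.0394
```

play_rows:
  motion: [0,0,-0.05,0,0,0,-1,0,0,-0.1,0,0,0,-1,0,0,-0.2,0,0,0,-1,0,0,-0.24,0,0,0,-1,0,0,-0.27,0,0,0,-1,0,0,-0.29,0,0,0,-1,0,0,-0.31,0,0,0,-1,0,0,-0.31,0,0,0,-1]

```text
clock: 31.62
tool_pos: [0.5796, -0.1129, 0.0881]
orientation: [0.002, 0.709, 0.705, 0.001]
force: [-9.5, 1.9, 34.5]
finger_gap: 0.0004
```

play_rows:
  motion: [0,0,0.3,0,0,0,-1,0,-0.3,0.5,0,0,0,0,0,-0.7,0.5,0,0,0,0,0.005,-0.84,0.5,0,0,0,0,0.005,-0.84,0.5,0,0,0,0,0.005,-0.84,0.5,0,0,0,0,0.005,-0.84,0.5,0,0,0,0]

```text
clock: 32.5
tool_pos: [0.5785, -0.1956, 0.1341]
orientation: [-0.0, 0.708, 0.706, -0.0]
force: [-0.0, -0.5, -0.3]
finger_gap: 0.047
```

```bash
python3 - <<'E'
from h import *
o=manip.get_obs();print(o['tool_pos'],o['finger_gap'],o['force'])
for c in("scene","wrist","top"):
    m=optics.camera_model(c);im=optics.get_image(c)
    for n,z in(("jar1_mid",.048),("jar3_mid",.048),("jar4_mid",.048),("stop_face",.008),("knob_grip",.065)):
        print(c,n,[(round(d['p'],2),np.round(at_z(c,d['location'],z,m)[:2],4).tolist()) for d in spotter.mark_of(c,n)[:4]])
    if c=="scene": cv2.imwrite("pics/s4.png",cv2.resize(im[120:300,190:390],None,fx=3,fy=3,interpolation=2))
E
```

```text
[ 0.57849683 -0.195619    0.13410801] 0.04699508346453696 [-0.01407077 -0.53003563 -0.33135254]
scene jar1_mid [(0.77, [0.5756, -0.1134])]
scene jar3_mid [(0.74, [0.3475, -0.0376]), (0.64, [0.5659, -0.0415]), (0.61, [0.7171, 0.0293])]
scene jar4_mid [(0.84, [0.3096, -0.2098]), (0.77, [0.5747, 0.0228])]
scene stop_face [(0.74, [0.5761, -0.1333]), (0.2, [0.5905, -0.0818])]
scene knob_grip [(0.81, [0.5773, -0.1956]), (0.3, [0.5502, 0.0757])]
wrist jar1_mid []
wrist jar3_mid [(0.91, [0.3527, -0.043])]
wrist jar4_mid [(0.93, [0.3208, -0.2161]), (0.33, [0.5767, -0.3512])]
wrist stop_face [(0.77, [0.579, -0.1468])]
wrist knob_grip [(0.58, [0.5817, -0.1994])]
top jar1_mid []
top jar3_mid []
top jar4_mid [(0.77, [0.3077, -0.2245]), (0.6, [0.5753, 0.0124])]
top stop_face []
top knob_grip []
```

View pics/s4.png

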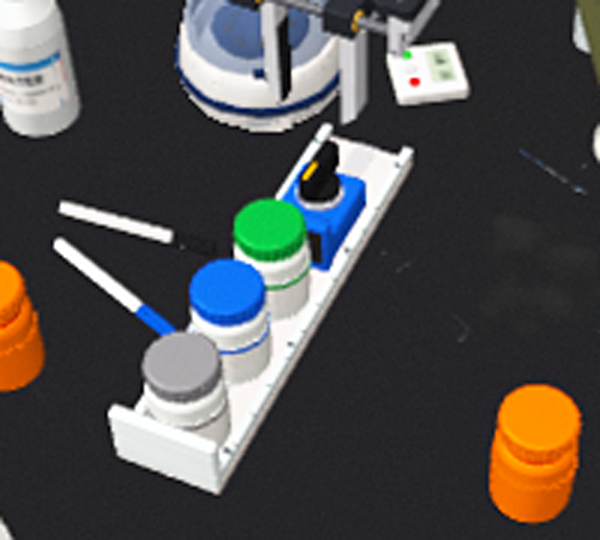

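The picture shows all three jars upright, no red rings, and the bar along the channel. Now grip the knob.

play_rows:
  motion: [0.015,-0.01,-0.3,0,0,0,0,0.015,-0.01,-0.6,0,0,0,0,0.015,-0.01,-0.8,0,0,0,0,0.015,-0.01,-0.8,0,0,0,-1,0.015,-0.01,-0.8,0,0,0,-1,0.015,-0.01,-0.8,0,0,0,-1,0.015,-0.01,-0.8,0,0,0,-1,0.015,-0.01,-0.8,0,0,0,-1]
  force: 25

```text
clock: 34.4
tool_pos: [0.5801, -0.1978, 0.055]
orientation: [0.0, 0.709, 0.705, 0.0]
force: [-3.0, 0.5, 6.6]
finger_gap: 0.0138
```

play_rows:
  motion: [0,0.07,0,0,0,0,-1,-0.005,0.14,0,0,0,0,-1,-0.007,0.21,0,0,0,0,-1,-0.007,0.21,0,0,0,0,-1]

```text
clock: 34.9
tool_pos: [0.5795, -0.1764, 0.055]
orientation: [0.001, 0.709, 0.705, 0.0]
force: [-2.5, -0.2, 6.7]
finger_gap: 0.0137
```

play_rows:
  motion: [-0.002,0.03,0,0,0,0,-1,-0.002,0.06,0,0,0,0,-1,-0.002,0.06,0,0,0,0,-1]

```text
clock: 35.28
tool_pos: [0.5793, -0.171, 0.055]
orientation: [0.001, 0.709, 0.705, 0.0]
force: [-1.5, -3.4, 6.2]
finger_gap: 0.0138
```

play_rows:
  motion: [-0.001,0.02,0,0,0,0,-1,-0.002,0.04,0,0,0,0,-1,-0.002,0.04,0,0,0,0,-1]

```text
clock: 35.65
tool_pos: [0.5792, -0.1671, 0.055]
orientation: [0.001, 0.709, 0.705, 0.0]
force: [-1.3, -2.9, 5.6]
finger_gap: 0.014
```

play_rows:
  motion: [-0.001,0.02,0,0,0,0,-1,-0.002,0.04,0,0,0,0,-1,-0.002,0.04,0,0,0,0,-1]

```text
clock: 36.02
tool_pos: [0.5792, -0.1647, 0.0551]
orientation: [0.002, 0.709, 0.705, -0.0]
force: [0.7, -13.5, 3.4]
finger_gap: 0.0135
```

play_rows:
  motion: [-0.001,0.02,0,0,0,0,-1,-0.002,0.03,0,0,0,0,-1,-0.002,0.03,0,0,0,0,-1]

```text
clock: 36.4
tool_pos: [0.5791, -0.1642, 0.0551]
orientation: [0.004, 0.709, 0.705, -0.001]
force: [1.7, -31.1, -1.9]
finger_gap: 0.0137
```

play_rows:
  motion: [0,-0.01,0,0,0,-0.33,-1,0,-0.01,0,0,0,-0.66,-1,0,-0.01,0,0,0,-1,-1,0,-0.01,0,0,0,-1,-1]

```text
clock: 36.9
tool_pos: [0.5792, -0.1644, 0.0551]
orientation: [0.003, 0.862, 0.506, -0.0]
force: [1.2, -25.9, 0.8]
finger_gap: 0.0138
```

play_rows:
  motion: [0,0,0,0,0,-0.33,-1,0,0,0,0,0,-0.66,-1,0,0,0,0,0,-1,-1,0,0,0,0,0,-1,-1]

```text
clock: 37.4
tool_pos: [0.5791, -0.1644, 0.0551]
orientation: [0.003, 0.961, 0.277, 0.001]
force: [1.6, -25.6, -0.2]
finger_gap: 0.0139
```

play_rows:
  motion: [0,0,0,0,0,-0.33,-1,0,0,0,0,0,-0.66,-1,0,0,0,0,0,-0.88,-1,0,0,0,0,0,-0.88,-1]

```text
clock: 37.9
tool_pos: [0.5791, -0.1644, 0.0551]
orientation: [0.003, 0.998, 0.062, 0.001]
force: [1.0, -26.7, 1.0]
finger_gap: 0.0136
```

play_rows:
  motion: [0,-0.02,0,0,0,0,-1,0,-0.025,0,0,0,0,-1]

```text
clock: 38.15
tool_pos: [0.579, -0.1647, 0.0551]
orientation: [0.001, 0.998, 0.062, 0.001]
force: [1.4, -8.8, 4.0]
finger_gap: 0.0142
```

play_rows:
  motion: [0,0,0,0,0,0,-0.3,0,0,0,0,0,0,-0.3,0,0,0,0,0,0,-0.3,0,0,0.4,0,0,0,-0.3,0,0,0.9,0,0,0,-0.3,0,0,1,0,0,0,-0.3]

```text
clock: 38.9
tool_pos: [0.5795, -0.1633, 0.1576]
orientation: [0.001, 0.998, 0.063, 0.002]
force: [0.7, 1.0, -0.7]
finger_gap: 0.0327
```

play_rows:
  motion: [-0.3,-0.2,0.4,0,0,0,-0.3,-0.8,-0.4,0.8,0,0,0,-0.3,-0.9,-0.5,0.8,0,0,0,-0.3,-0.9,-0.5,0.8,0,0,0,-0.3]

```text
clock: 39.4
tool_pos: [0.488, -0.2135, 0.2334]
orientation: [-0.0, 0.998, 0.062, -0.0]
force: [0.3, 0.1, -0.1]
finger_gap: 0.0329
```

```bash
python3 - <<'E'
from h import *
o=manip.get_obs();print(o['tool_pos'],o['finger_gap'],o['force'])
ims={}
for c in("scene","wrist","top"):
    m=optics.camera_model(c);im=optics.get_image(c);ims[c]=im
    for n,z in(("jar1_mid",.048),("jar3_mid",.048),("jar4_mid",.048),("stop_face",.008),("knob_grip",.065),("timer",0)):
        print(c,n,[(round(d['p'],2),np.round(at_z(c,d['location'],z,m)[:2],4).tolist()) for d in spotter.mark_of(c,n)[:4]])
r=lambda i:cv2.resize(i,(400,300),interpolation=2)
cv2.imwrite("pics/f.png",np.vstack([np.hstack([r(ims['scene'][130:280,210:410]),r(ims['top'][130:280,200:400])]),np.hstack([r(ims['wrist'][50:275,100:400]),r(ims['wrist'])])]))
E
```

```text
[ 0.48800773 -0.2134507   0.23336303] 0.03294691065197337 [ 0.30585272  0.08877139 -0.0645656 ]
scene jar1_mid [(0.58, [0.5747, -0.0804])]
scene jar3_mid [(0.83, [0.7228, 0.0287]), (0.73, [0.3409, -0.0314])]
scene jar4_mid [(0.65, [0.5775, 0.0216]), (0.61, [0.3074, -0.2055])]
scene stop_face [(0.7, [0.5769, -0.1024])]
scene knob_grip [(0.64, [0.5746, -0.1633])]
scene timer [(0.15, [0.6098, -0.2142])]
wrist jar1_mid [(0.81, [0.5803, -0.0891])]
wrist jar3_mid [(0.96, [0.579, -0.0327]), (0.93, [0.353, -0.0446]), (0.19, [0.5758, -0.369])]
wrist jar4_mid [(0.89, [0.3206, -0.221]), (0.85, [0.5753, 0.0167])]
wrist stop_face [(0.81, [0.5783, -0.1159])]
wrist knob_grip [(0.83, [0.5788, -0.1588]), (0.59, [0.5732, -0.3627])]
wrist timer [(0.94, [0.5786, -0.3919])]
top jar1_mid [(0.61, [0.5809, -0.0922])]
top jar3_mid [(0.92, [0.7282, 0.0126]), (0.82, [0.572, -0.0324])]
top jar4_mid [(0.64, [0.3112, -0.222]), (0.62, [0.5748, 0.0248])]
top stop_face [(0.31, [0.3916, -0.3769])]
top knob_grip []
top timer [(0.64, [0.5722, -0.3981])]
```

View pics/f.png

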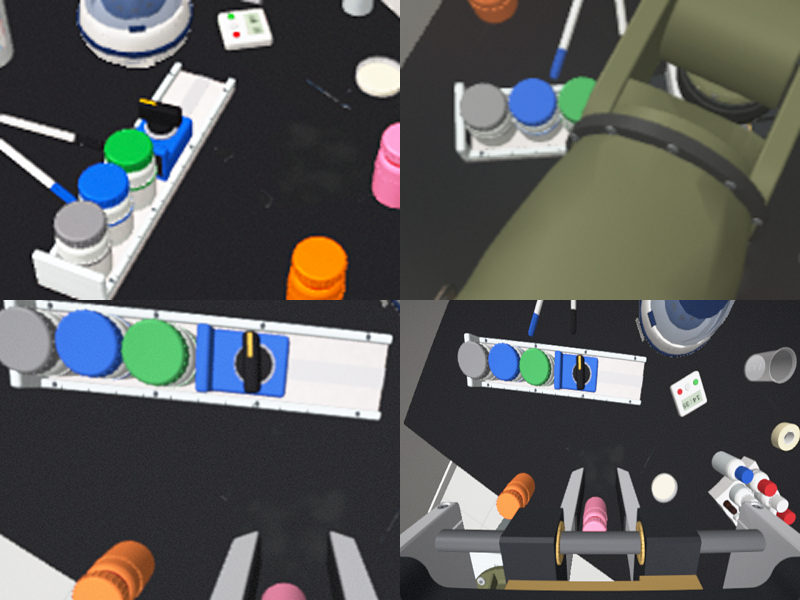

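The row is tight: the jars sit at y ≈ 0.020, −0.033 and −0.088. The bar lies across the channel, the lids show no red, and the timer is where it was. Handing in.

```bash
python3 -c "
from cell import manip
print(manip.sign_off())"
```

```text
the job is handed in; nothing more can be done
None
```

The job is handed in after about 39.5 s of robot time; the system gave no verdict. I loosened the knob and drew the stop back about 0.14 m. The grey, blue and green jars went upright into the channel. The yellow jar was absent.

- **Lids:** I pressed each one to a hard stop, with the fingertips at z = 0.088 m and 19–35 N. No red ring shows in the later pictures.
- **Row:** I slid the stop up until the push force rose sharply, to 31 N. In the last pictures the jars are upright, about 51–56 mm apart by the wrist camera's marks, in line with touching jars (54 mm).
- **Clamp:** I turned the knob about 1.44 rad clockwise, so by my estimate it stands at about 1.48 rad. I did not feel its end stop, but the picture shows the bar across the channel.
- **Timer:** It is unmoved to within the network's error (top camera 0.572, −0.398 m, against 0.574, −0.398 m at the start).
- **Petri dish:** I did not measure it again. The arm stayed well clear of the dishes.
- **Disagreement:** The camera marks for the jars and stop differed from each other by up to about 12 mm. I relied on the measured tool position and the force readings for the fit.

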